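# Load an instrument cassette into a sprung wash stand

### The job

Load the steel instrument cassette, right side up, into the sloping wash stand: hook one end under the hood of the sprung carriage at the stand's low end, press the carriage back with it, lower the other end in front of the fixed hook at the high end, and let the spring push the cassette home under that hook. Leave it clamped flat on the bed and let go of it; do not ram the carriage hard against its stop, and leave the beaker, bottle and basket where they stand.

Things in the scene. Friction and masses are not known exactly. Their poses are not given: they have to be found in the camera images.
- cassette: Perforated stainless instrument cassette, 0.25 kg, flat on the counter. Body 100 (x) x 44 (y) x 30 mm (z), plus at each x end a bottom tongue 12 mm long, 30 wide, 6 thick, flush with the underside: 124 mm overall, both ends alike. Origin: centre of the underside; x along the length, z out of the perforated top. Grip across y (44 mm).
- bed: Bed of the fixed steel wash stand: beam 34 mm wide, its top face sloping up at 28 degrees, low end towards the robot, stand yaw varies. Origin: on the top face, 98 mm above the counter, where the centre of the loaded cassette's underside lies; x up the slope, y across, z square off the face. Free space beside the beam. Back plate at x = -112 mm, up to z = 12. Base plate 190 x 100 x 8 mm.
- hook_lip (a point): Lower edge of the fixed hook's lip at the bed's high end (bed x = 54, z = 9 mm), bed axes. The lip is 4 mm thick (top at z = 13) and runs 8 mm up the slope to the hook's wall face at bed x = 62 mm. Side cheeks, 36 mm apart inside, stand under the lip. The loaded cassette's upper tongue lies under the lip, its end against the wall.
- carriage: Sprung steel carriage at the bed's low end, bed axes. Origin: foot of its pressing face, which looks to +x; empty at bed x = -56 mm, z = 0. Slides 17 mm towards -x to a hard stop (bed x = -73); spring 5 N at start, 8 N at 6 mm (cassette loaded), 13.5 N at the stop. At the stop the gap from face to hook lip is 127 mm, 3 mm more than the cassette's length. Past it the force rises steeply.
- hood_edge (a point): Lower edge of the carriage's hood, 8 mm in +x of the pressing face and 11 mm above the bed's face; moves with the carriage. The hood is 4 mm thick (top at 15 mm), 44 mm wide, with side cheeks 36 mm apart inside under it. The cassette's lower tongue goes under it with the cassette's other end raised 8 to 20 degrees off the bed.
- beaker: Steel beaker, 60 mm across, 75 mm tall, bystander. Origin: centre of the foot.
- spray: White plastic bottle, 64 mm across, 170 mm tall, bystander. Origin: centre of the foot.
- basket: Green plastic basket 130 x 180 x 70 mm, bystander. Origin: centre of the underside.
Mind the look-alikes: they are no part of the job. What is shaped like the cassette but red or yellow is not meant.

How it is judged:
On the way:
1. the cassette presses the carriage back at least 12 mm from its empty position (bed x below -68 mm) (x of carriage in the frame of bed below -0.068 m and contact force between cassette and carriage above 3 N), for 0.05 s.
At the end, for the whole second after the job is handed in: The cassette lies right side up in the stand, flat on the bed (within 0.05 rad and 2.5 mm), along it (within 0.1 rad), its origin within 3.5 mm along and 5 mm across of the bed's origin, pressed home by the carriage (over 3 N), and at rest (x of cassette in the frame of bed between -0.0035 and 0.0035 m and y of cassette in the frame of bed between -0.005 and 0.005 m and z of cassette in the frame of bed between -0.0025 and 0.0025 m and angle between the z axis of cassette and the z axis of bed, either way round below 0.05 rad and angle between the x axis of cassette and the x axis of bed, either way round below 0.1 rad and angle between cassette's own z axis and vertical below 0.8 rad and contact force between cassette and carriage above 3 N and linear speed of cassette below 0.02 m/s); the robot touches nothing.
It fails at once if the cassette is rammed against the carriage with more than 45 N (contact force between cassette and carriage above 45 N).
It fails at once if the beaker is moved more than 30 mm (distance of beaker from where it was at the start of the episode above 0.03 m).
It fails at once if the spray is moved more than 30 mm (distance of spray from where it was at the start of the episode above 0.03 m).
It fails at once if the basket is moved more than 30 mm (distance of basket from where it was at the start of the episode above 0.03 m).
It also fails if it takes over 48 s, if anything falls off the work surface, if the arm or the gripper's body presses on something with over 40 N, if the wrist force passes 120 N, or if a joint passes its speed limit or range.

### The arm

A 7-joint arm with a two-finger parallel gripper is mounted at the origin on the work surface. World frame = base frame: x ahead of the robot, y to its left, z up, the work surface at z = 0. Lengths are in m, angles in rad, forces in N, time in s.
With the tool pointing down it reaches from about 0.425 to 0.875 m from the base axis. Payload 4.7 kg.
Tool frame: the origin (TCP) lies between the finger pads; the fingertips stand 14 mm ahead of it and the grasp point (between the pads) lies 5 mm behind it; z points along the fingers, y is the line along which they close (so a half turn about z gives the same grasp; the last joint's range is limited). The gripper opens to 87 mm and grips with 3 to 60 N. Pads are 19 mm wide; open, the fingers measure 117 mm over their backs; the gripper's body (75 mm by 190 mm) begins 51 mm behind the grasp point.
Start: joints at [-1.108, 0.321, -0.07, 1.45, 0.023, 1.371, -0.057], TCP at [0.282, 0.586, 0.237] pointing down, gripper open.
Joint ranges: [-2.86, 2.86], [-0.3, 2.09], [-1.38, 1.24], [0.06, 2.45], [-1.56, 4.7], [0.09, 2.05], [-2.69, 2.69]. Speed limits (rad/s): [2.57, 2.57, 3.14, 3.14, 3.14, 3.14, 3.14].

### API

Orientations are given as a rotation vector (axis times angle).
In Python, from bench import ctrl gives the robot as it stands.
- The arm moves only by the shell command python3 -m inch 'ROWS' [OPENING] [FORCE]. ROWS is JSON, a list of rows, each a list of 6 numbers: the shift along the world's x, y, z in mm, then the turn, a rotation vector about the world's x, y, z in degrees. In form: [[tx, ty, tz, rx, ry, rz], ...]. A call has 1 to 20 rows; each row is the pose to reach, as a shift and turn from the pose commanded when the call began; what a row does not reach only later rows make up. A row lasts 1/8 s, in which the tool goes at most 62.5 mm and 10.7 degrees, less where a joint would pass 70% of its speed; a pose out of reach is approached as far as the arm can. A call with a gripper value outside its range is refused whole. OPENING is the finger opening in mm, from 0 to 87, set as the call begins (- or left out, the last holds). The fingers move at their own pace and stop on an object; FORCE is the grip in N (left out, the last holds). Time passes only in rows, so rows that repeat a pose let the fingers close. It gives the time, the measured TCP pose, the force, the opening and the grip force at its end, in the units of the state.
- ctrl.get_state(): the state, without advancing time (a new reading comes with each control period).
- ctrl.get_image(name): name is "side" or "top"; returns (picture, depth): 480x640x3 uint8, red, green, blue; 480x640 float32, m along the optical axis (not along the pixel's ray), 0 where there is no reading.
- ctrl.camera_params(name): a dict with "mtx" (3x3 intrinsics, pixels), "dist_coeffs" ([k1, k2, p1, p2, k3] as OpenCV has them; the pictures are not rectified), "T" (4x4, takes a point from camera to world coordinates). Camera axes: x right, y down, z forward; pixel columns grow to the right and rows downward; lengths in m; the calibration is good to about 2 mm. A picture is of the moment at which its call begins. camera_params takes no time and is no camera call.
- ctrl.close_job(): hands the job in; it is judged then, once.
The state is a dict: "time": time; "joint_positions": joint angles; "qd": joint speeds; "joint_torque": joint torques, N m; "position": TCP position; "tool_rot": TCP orientation; "ft_force": force on the tool from outside, world axes, zero at the start; "torque": the same for the moment, N m; "grip_width": opening from 0.0 (shut) to 1.0 (fully open); "grip_force": force on a finger pad.
Only numpy, scipy, OpenCV 4.12 (cv2) and the standard library are available. Lean on these libraries where they do the work, as an engineer would, in place of code of your own. Each camera call takes 0.05 s, during which the arm holds its last target. There are 200 camera calls.

## Working session

There is one attempt and no reset: what is moved stays moved. The work goes in short steps, Python scripts to look and compute and a shell command to move; the robot and the scene stay as the last step left them, time stands still between calls to the robot, and variables do not carry over. Pictures are saved under pics/ and viewed, at most 10 in all, crops included, and the job is handed in when it is done.

```bash
mkdir -p pics; ls; python3 - <<'E'
from bench import ctrl
import cv2,numpy as np
s=ctrl.get_state();print(s)
for n in("side","top"):
    p,d=ctrl.get_image(n);cv2.imwrite(f"pics/{n}0.png",p[:,:,::-1]);np.savez(f"pics/{n}0.npz",p=p,d=d)
    print(n,ctrl.camera_params(n))
E
```

```text
pics
{'time': 0.0, 'joint_positions': array([-1.10788583,  0.32183725, -0.07009012,  1.45165524,  0.02258652,
        1.37077296, -0.05689341]), 'qd': array([ 0.00050576, -0.00029265,  0.0005391 ,  0.00104352, -0.00030413,
       -0.00018664, -0.0001509 ]), 'joint_torque': array([-2.26931897e-04, -4.91287100e+01, -4.03897623e-01, -3.12541795e+01,
       -6.39431085e-02,  4.36732150e-02,  1.88037820e-04]), 'position': array([0.28184548, 0.58514869, 0.23546218]), 'tool_rot': array([-6.98951852e-01, -3.06250298e+00,  2.91326530e-03]), 'ft_force': array([-0.23977515,  0.89515302,  0.12893194]), 'torque': array([-0.0117909 , -0.02229036,  0.04074282]), 'grip_force': 0.0, 'grip_width': 0.9980294838840821}
side {'mtx': array([[457.05958876,   0.        , 315.3117562 ],
       [  0.        , 457.05958876, 228.88108788],
       [  0.        ,   0.        ,   1.        ]]), 'dist_coeffs': array([-0.05729004,  0.        ,  0.        ,  0.        ,  0.        ]), 'T': array([[ 0.86926975, -0.37349285,  0.3238413 ,  0.1423097 ],
       [-0.49399308, -0.68078004,  0.54084136, -0.64030211],
       [ 0.01846431, -0.6301124 , -0.77628438,  1.05467633],
       [ 0.        ,  0.        ,  0.        ,  1.        ]])}
top {'mtx': array([[587.31973895,   0.        , 315.36627507],
       [  0.        , 587.31973895, 226.99658173],
       [  0.        ,   0.        ,   1.        ]]), 'dist_coeffs': array([-0.09752034,  0.        ,  0.        ,  0.        ,  0.        ]), 'T': array([[-0.0254631 , -0.99661456,  0.07817317,  0.39074479],
       [-0.99964376,  0.0247586 , -0.0099683 ,  0.00845019],
       [ 0.00799909, -0.07839914, -0.99688996,  1.72515901],
       [ 0.        ,  0.        ,  0.        ,  1.        ]])}
```

View pics/top0.png

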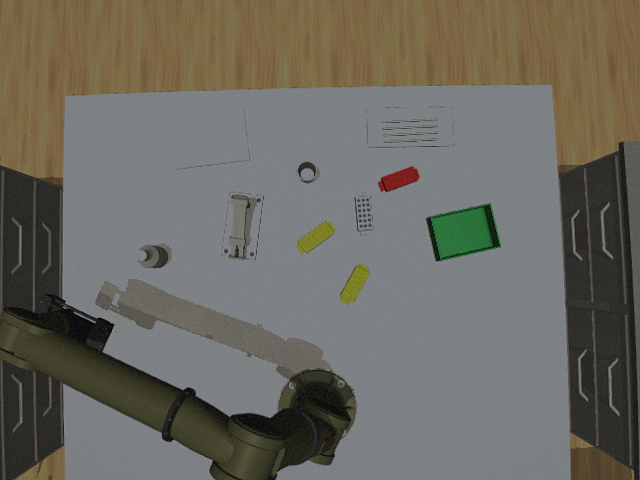

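View pics/side0.png

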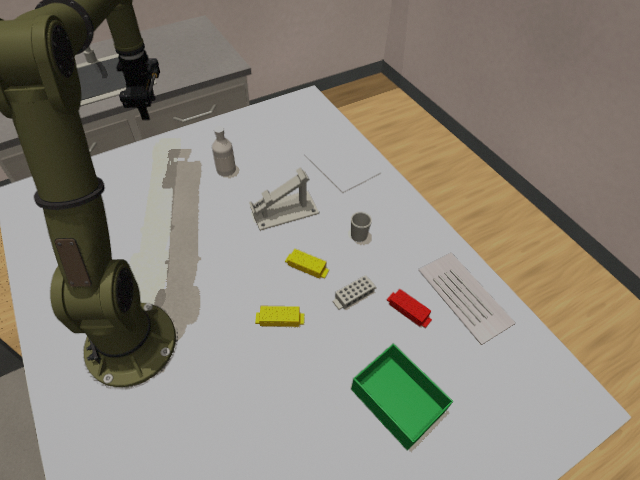

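```bash
cat > h.py <<'E'
import cv2,numpy as np
from bench import ctrl
def crop(p,x0,y0,x1,y1,k,f):
    c=cv2.resize(p[y0:y1,x0:x1,::-1],None,fx=k,fy=k,interpolation=cv2.INTER_CUBIC)
    for x in range(x0-x0%10+10,x1,10): cv2.line(c,((x-x0)*k,0),((x-x0)*k,6),(0,0,255),1); cv2.putText(c,str(x),((x-x0)*k,16),0,.33,(0,0,255))
    for y in range(y0-y0%10+10,y1,10): cv2.line(c,(0,(y-y0)*k),(6,(y-y0)*k),(0,0,255),1); cv2.putText(c,str(y),(8,(y-y0)*k+4),0,.33,(0,0,255))
    return c
def stack(l,f):
    H=max(c.shape[0] for c in l)
    cv2.imwrite(f,np.hstack([np.pad(c,((0,H-c.shape[0]),(0,4),(0,0))) for c in l]))
def proj(n,P):
    c=ctrl.camera_params(n);T=np.linalg.inv(c["T"])
    return cv2.projectPoints(np.asarray(P,float).reshape(-1,3),cv2.Rodrigues(T[:3,:3])[0],T[:3,3],c["mtx"],c["dist_coeffs"])[0][:,0]
def cloud(n,d):
    c=ctrl.camera_params(n);v,u=np.mgrid[:480,:640]
    r=cv2.undistortPoints(np.stack([u.ravel(),v.ravel()],1).astype(float)[:,None],c["mtx"],c["dist_coeffs"])[:,0].reshape(480,640,2)
    P=np.dstack([r*d[...,None],d]);return P@c["T"][:3,:3].T+c["T"][:3,3]
def onz(n,uv,z):
    c=ctrl.camera_params(n);r=cv2.undistortPoints(np.array(uv,float).reshape(-1,1,2),c["mtx"],c["dist_coeffs"])[:,0]
    r=np.c_[r,np.ones(len(r))]@c["T"][:3,:3].T;o=c["T"][:3,3];return o+r*((z-o[2])/r[:,2])[:,None]
E
python3 - <<'E'
from h import *
t=np.load("pics/top0.npz");s=np.load("pics/side0.npz")
stack([crop(t['p'],215,182,275,270,6,0),crop(t['p'],345,185,385,245,6,0)],"pics/a.png")
stack([crop(s['p'],245,160,325,235,6,0),crop(s['p'],328,270,380,312,6,0)],"pics/b.png")
for n,D,(x0,y0,x1,y1) in(("top",t,(215,182,275,270)),("side",s,(245,160,325,235))):
    C=cloud(n,D['d'])[y0:y1,x0:x1].reshape(-1,3);z=C[:,2]
    print(n,"counter",np.median(z[z<.006]),(z>.03).sum(),z.max())
    np.save(f"pics/c_{n}.npy",C[z>.03])
E
```

```text
top counter 0.0003925374497748546 931 1.7251590091115334
side counter 0.0005678274460798605 984 1.0546763260972145
```

View pics/a.png

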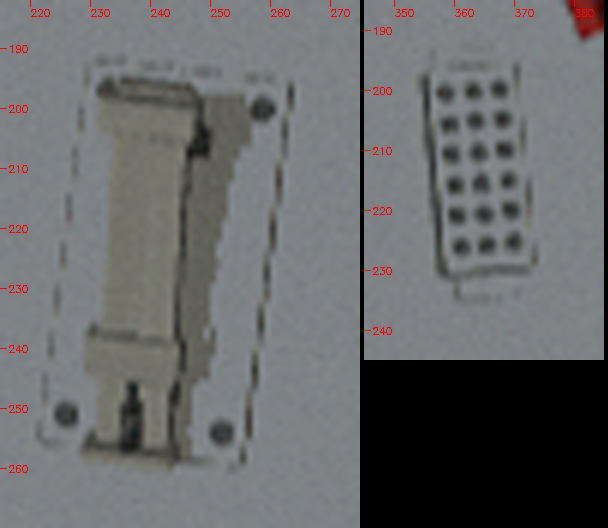

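View pics/b.png

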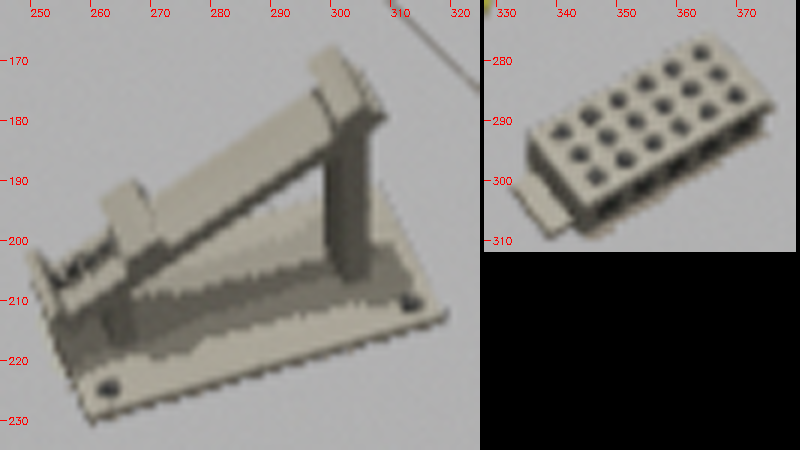

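```bash
cat >> h.py <<'E'
def bedT(x,y,yaw):
    a=np.radians(28);ex=np.array([np.cos(yaw)*np.cos(a),np.sin(yaw)*np.cos(a),np.sin(a)]);ey=np.array([-np.sin(yaw),np.cos(yaw),0])
    T=np.eye(4);T[:3,:3]=np.c_[ex,ey,np.cross(ex,ey)];T[:3,3]=[x,y,.098];return T
def tf(T,P): return np.asarray(P,float)@T[:3,:3].T+T[:3,3]
E
python3 - <<'E'
from h import *
from scipy.optimize import least_squares
k=lambda x0,y0,l,o=0:np.array([[x0+(a-o)/6-.42,y0+b/6-.42] for a,b in l])
# cassette
ct=k(345,185,[(445,93),(499,88),(461,247),(513,242)],364); cs=k(328,270,[(562,132),(702,53),(596,177),(736,94)],484)
A=onz("top",ct,.03);B=onz("side",cs,.03)
print("cass top",A.mean(0),"side",B.mean(0))
d=A[0]+A[1]-A[2]-A[3];e=B[1]+B[3]-B[0]-B[2];print(np.degrees(np.arctan2(d[1],d[0])),np.degrees(np.arctan2(e[1],e[0])),np.linalg.norm(d)/2,np.linalg.norm(e)/2)
# stand
ho=k(215,182,[(92,326),(182,337)]); hs=k(245,160,[(137,180),(167,238)])
be=k(215,182,[(105,310),(113,125)]),k(215,182,[(177,320),(187,140)])
hood=np.array([[-48,22,15],[-48,-22,15]])/1e3
cl={n:np.load(f"pics/c_{n}.npy") for n in("top","side")}
def linedist(pts,seg):
    n=seg[1]-seg[0];n=np.array([-n[1],n[0]])/np.linalg.norm(n);return (pts-seg[0])@n
def res(p,parts=0):
    T=bedT(*p);r=[]
    r+=list((proj("top",tf(T,hood))-ho).ravel())+list((proj("side",tf(T,hood))-hs).ravel())
    for y,s in((.017,be[0]),(-.017,be[1])): r+=list(linedist(s,proj("top",tf(T,[[-.045,y,0],[.05,y,0]]))))
    return np.array(r)
f=least_squares(res,[.6,.2,0],x_scale=[.01,.01,.05]);print(f.x,np.degrees(f.x[2]),f.fun.round(1))
T=bedT(*f.x)
for n in cl:
    L=(cl[n]-T[:3,3])@T[:3,:3];m=(abs(L[:,0])<.04)&(abs(L[:,1])<.012)&(abs(L[:,2])<.02)
    print(n,m.sum(),"bed z med mm",np.median(L[m,2])*1e3,L[m,2].std()*1e3, np.polyfit(L[m,0],L[m,2],1))
np.save("pics/bed.npy",f.x)
E
```

```text
cass top [ 0.56248439 -0.15032766  0.03      ] side [ 0.56204647 -0.15154128  0.03      ]
3.6966950912401275 3.785994665668722 0.07524493781517327 0.07609488587969805
[ 0.54464678  0.20431791 -0.12088108] -6.925975914368441 [-0.2  0.6  0.4  0.3  0.3 -1.1  0.3 -0.5 -0.3 -0.1 -0.3  0.1]
top 225 bed z med mm 2.264499417639965 3.4716609838488934 [0.01309639 0.00222366]
side 163 bed z med mm 2.3603370307281146 1.940101602975745 [-0.00616633  0.0023435 ]
```

```bash
python3 - <<'E'
from h import *
T=bedT(*np.load("pics/bed.npy"))
t=np.load("pics/top0.npz");s=np.load("pics/side0.npz")
Ct=cloud("top",t['d']);Cs=cloud("side",s['d'])
print("cass top z",np.median(Ct[203:224,359:369,2]),np.median(Cs[283:295,348:363,2]))
for n,C in(("top",Ct),("side",Cs)):
    C=C.reshape(-1,3);L=(C-T[:3,3])@T[:3,:3]*1e3;L=L[C[:,2]>.02]
    for x in range(-124,84,4):
        m=(abs(L[:,0]-x)<2)&(abs(L[:,1])<13)&(L[:,2]>-30)&(L[:,2]<60)
        if m.sum()>2:print(n,x,m.sum(),np.round(np.percentile(L[m,2],[20,50,80]),1))
I=[]
for n,D,b in(("top",t,(215,182,275,270)),("side",s,(245,160,325,235))):
    p=cv2.resize(D['p'],None,fx=8,fy=8,interpolation=cv2.INTER_CUBIC)
    def pl(P,col):
        q=(proj(n,tf(T,np.array(P)/1e3))+.5)*8;cv2.polylines(p,[q.astype(np.int32)],True,col,1)
    pl([[-48,17,0],[62,17,0],[62,-17,0],[-48,-17,0]],(255,0,0));pl([[-48,22,15],[-48,-22,15],[-48,-22,11],[-48,22,11]],(0,255,0))
    pl([[54,18,13],[54,-18,13],[54,-18,9],[54,18,9]],(0,0,255));pl([[-112,17,12],[-112,-17,12],[-112,-17,0],[-112,17,0]],(255,0,255))
    x0,y0,x1,y1=b;q=p[y0*8:y1*8,x0*8:x1*8,::-1];I.append(cv2.resize(q,None,fx=.63,fy=.63,interpolation=cv2.INTER_AREA))
stack(I,"pics/ov.png")
E
```

```text
cass top z 0.029605607240077325 0.030354089873511403
top -116 11 [ 9.9 12.4 15.6]
top -112 12 [ 7.6 11.4 14.5]
top -108 23 [ 1.3  6.8 12.1]
top -104 13 [-0.4  3.2  8.5]
top -100 8 [2.2 6.2 9.2]
top -96 12 [-1.1  1.9  6.8]
top -92 11 [-1.4  7.2  9.5]
top -88 12 [ 2.3  3.  11.2]
top -84 12 [ 1.4  2.7 10.2]
top -80 12 [-0.2  3.2  6.5]
top -76 5 [ 7.9  9.  10.1]
top -68 11 [12.3 15.  18.9]
top -64 8 [16.4 17.9 20.7]
top -60 16 [14.3 17.6 18.8]
top -56 15 [ 8.1 15.3 17.1]
top -52 21 [ 1.7 11.5 17.4]
top -48 16 [-0.2  4.2 16.9]
top -44 14 [-0.1  1.2  2.7]
top -40 10 [1.3 2.4 5.1]
top -36 15 [-0.9  1.1  4.2]
top -32 10 [0.1 2.4 5.3]
top -28 15 [-0.9  1.5  3.9]
top -24 11 [-1.9 -0.1  3.2]
top -20 12 [0.2 1.3 4. ]
top -16 13 [-0.1  1.6  3.4]
top -12 11 [-1.9  3.3  5.7]
top -8 10 [0.  2.9 5.1]
top -4 12 [0.  2.8 6.8]
top 0 9 [0.4 4.2 5.3]
top 4 14 [0.7 4.7 5.5]
top 8 12 [0.3 3.5 5.1]
top 12 13 [-1.2  1.3  4.7]
top 16 11 [-1.2  0.7  5.7]
top 20 11 [1.4 3.7 3.8]
top 24 13 [-0.2  2.3  6.1]
top 28 17 [-2.2  1.1  5.9]
top 32 9 [0.1 1.9 4.8]
top 36 12 [-1.   1.6  4.9]
top 40 15 [-1.7  2.9  7.2]
top 
[... 727 characters left out ...]
.1 3.7]
side -36 10 [1.8 3.3 4.6]
side -32 8 [1.2 3.  3.7]
side -28 11 [0.7 1.9 3.9]
side -24 7 [1.1 1.9 2.6]
side -20 8 [-0.1  2.1  4.1]
side -16 9 [1.2 1.8 3.6]
side -12 9 [-0.1  2.   3.2]
side -8 8 [0.6 3.7 3.8]
side -4 9 [1.2 2.7 4.3]
side 0 9 [-0.3  2.8  3.3]
side 4 7 [0.2 3.3 3.4]
side 8 8 [0.2 1.4 3.1]
side 12 11 [1.7 2.6 3.8]
side 16 9 [0.5 2.3 3.2]
side 20 9 [2.6 3.6 4.2]
side 24 9 [-0.7  0.4  2. ]
side 28 8 [0.5 1.6 2.9]
side 32 10 [0.8 1.7 3.7]
side 36 11 [0.9 2.9 4.8]
side 40 12 [-1.5  1.6  3.1]
side 44 7 [0.2 1.5 3. ]
side 48 7 [-0.1  4.3  4.9]
side 52 8 [14.  15.5 16.9]
side 56 11 [14.1 15.5 17. ]
side 60 8 [15.7 16.1 17.9]
side 64 9 [12.9 13.4 15.7]
side 68 16 [ 0.1  3.8 13.3]
```

View pics/ov.png

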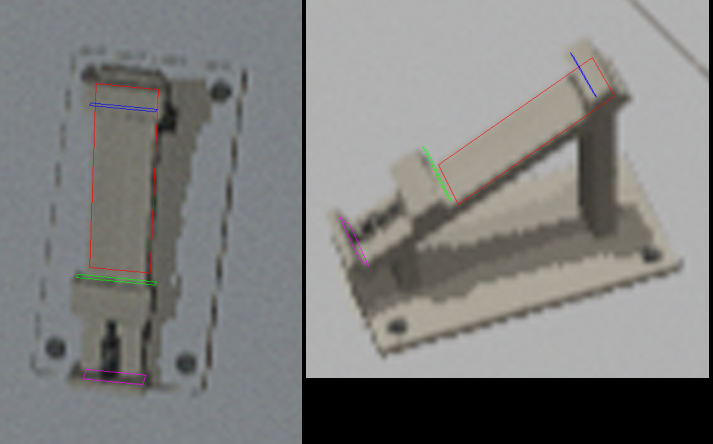

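```bash
cat > fit.py <<'E'
from h import *
from scipy.optimize import least_squares
from scipy.ndimage import map_coordinates,gaussian_filter
E=[([-35,17,0],[45,17,0]),([-35,-17,0],[45,-17,0]),([-48,20,15],[-48,-20,15]),([54,16,13],[54,-16,13])]
def edges(n,g,T,R):
    out=[]
    for i,(a,b) in enumerate(E):
        q=proj(n,tf(T,np.array([a,b])/1e3));S=q[0]+np.linspace(.05,.95,12)[:,None]*(q[1]-q[0])
        v=(q[1]-q[0])/np.linalg.norm(q[1]-q[0]);nn=np.array([-v[1],v[0]]);o=np.arange(-R,R+.01,.25)
        P=S[:,None]+o[:,None]*nn;I=map_coordinates(g,[P[...,1],P[...,0]],order=3)
        G=abs(np.gradient(I,axis=1)).mean(0);out.append((i,o[np.argmax(G)],G.max().round(1)))
    return out
if __name__=="__main__":
    D={n:np.load(f"pics/{n}0.npz") for n in("top","side")}
    G={n:gaussian_filter(cv2.cvtColor(D[n]['p'],cv2.COLOR_RGB2GRAY).astype(float),.5) for n in D}
    C={n:cloud(n,D[n]['d']).reshape(-1,3) for n in D}
    p=np.array([.540,.2043,-.1209])
    for it in range(6):
        T0=bedT(*p);off={n:edges(n,G[n],T0,2.5 if it<3 else 1.5) for n in D}
        tgt={}
        for n in D:
            for i,o,g in off[n]:
                q=proj(n,tf(T0,np.array(E[i])/1e3));v=(q[1]-q[0])/np.linalg.norm(q[1]-q[0]);nn=np.array([-v[1],v[0]]);tgt[n,i]=(q+o*nn,nn,g)
        L={n:(C[n]-T0[:3,3])@T0[:3,:3] for n in D}
        bp={n:C[n][(abs(L[n][:,0])<.04)&(abs(L[n][:,1])<.012)&(abs(L[n][:,2])<.012)] for n in D}
        def res(p):
            T=bedT(*p);r=[]
            for (n,i),(q,nn,g) in tgt.items():
                if g>3: r+=list(((proj(n,tf(T,np.array(E[i])/1e3))-q)@nn)*.7)
            for n in bp: r.append(np.median(((bp[n]-T[:3,3])@T[:3,:3])[:,2])*1e3*1.)
            return np.array(r)
        f=least_squares(res,p,x_scale=[.01,.01,.05],loss="soft_l1",f_scale=.5);p=f.x
    print(p,np.degrees(p[2]),{n:off[n] for n in off},f.fun.round(2))
    np.save("pics/bed.npy",p);T=bedT(*p)
    I=[]
    for n,b in(("top",(215,182,275,270)),("side",(245,160,325,235))):
        im=cv2.resize(D[n]['p'],None,fx=8,fy=8,interpolation=cv2.INTER_CUBIC)
        for (a,c),col in zip(E,[(255,0,0)]*2+[(0,255,0),(0,0,255)]):
            q=((proj(n,tf(T,np.array([a,c])/1e3))+.5)*8).astype(int);cv2.line(im,tuple(map(int,q[0])),tuple(map(int,q[1])),col,1)
        x0,y0,x1,y1=b;I.append(cv2.resize(im[y0*8:y1*8,x0*8:x1*8,::-1],None,fx=.7,fy=.7,interpolation=cv2.INTER_AREA))
    stack(I,"pics/ov2.png")
E
python3 fit.py
```

```text
[ 0.54065922  0.20528584 -0.09245136] -5.297072500899586 {'top': [(0, np.float64(0.0), np.float64(2.2)), (1, np.float64(-0.25), np.float64(7.5)), (2, np.float64(0.0), np.float64(3.8)), (3, np.float64(-1.0), np.float64(1.2))], 'side': [(0, np.float64(0.5), np.float64(2.3)), (1, np.float64(0.5), np.float64(10.9)), (2, np.float64(-1.25), np.float64(3.6)), (3, np.float64(0.0), np.float64(5.1))]} [ 0.21  0.22 -0.    0.   -0.33 -0.32  0.87  0.88 -0.    0.    0.17  0.47]
```

View pics/ov2.png

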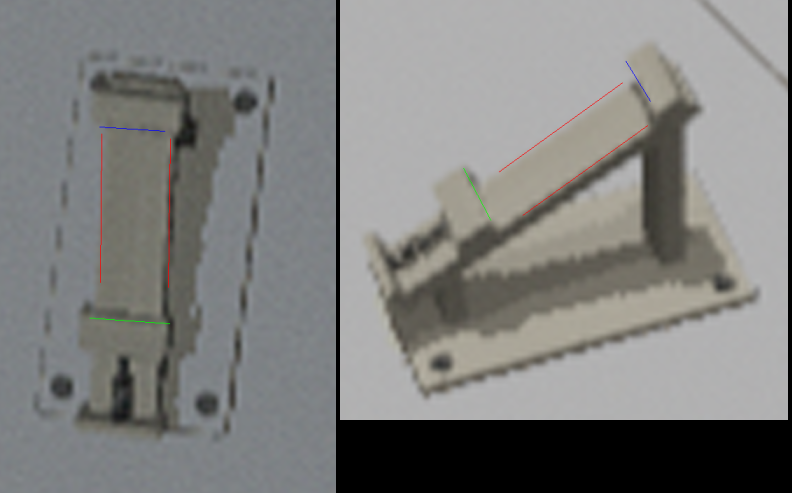

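```bash
python3 - <<'E'
from h import *
k=lambda x0,y0,l,s:np.array([[x0+(a+.5)/s-.5,y0+(b+.5)/s-.5] for a,b in l])
bt=onz("top",k(215,182,[(66,414),(222,432),(262,109),(107,88)],6),.009)
bs=onz("side",k(245,160,[(108,388),(411,302)],6),.009)
pl=onz("top",k(215,182,[(44,440),(86,85),(241,465),(291,85)],6),.008)
ps=onz("side",k(245,160,[(93,424),(447,317)],6),.008)
ang=lambda a,b:np.degrees(np.arctan2(*(b-a)[[1,0]]))
print(bt.round(4)[:,:2],bs.round(4)[:,:2],pl.round(4)[:,:2],ps.round(4)[:,:2],sep="\n")
print("yaw",ang(bt[1],bt[2]),ang(bt[0],bt[3]),ang(bt[1],bt[0])-90,ang(bs[0],bs[1]),ang(pl[0],pl[1]),ang(pl[2],pl[3]),ang(ps[0],ps[1]))
# beam centreline from top picture on face z, incl. dark edge
for (a,b),x in(([(104,315),(176,325)],-.045),([(113,140),(187,150)],.05)):
    z=.098+x*np.sin(np.radians(28));q=onz("top",k(215,182,[a,b],6),z);print("beam",q.round(4)[:,:2],q.mean(0).round(4),np.linalg.norm(q[0]-q[1]))
E
```

```text
[[0.4627 0.2556]
 [0.452  0.1796]
 [0.6099 0.1573]
 [0.6222 0.2333]]
[[0.4501 0.1788]
 [0.6094 0.1563]]
[[0.4503 0.2667]
 [0.6241 0.2438]
 [0.4358 0.1707]
 [0.6215 0.1429]]
[[0.4341 0.1625]
 [0.6209 0.1394]]
yaw -8.048623573313934 -7.961857049132779 -7.941422388084078 -8.07070991502939 -7.521696871180079 -8.515687500276732 -7.02613333895607
beam [[0.5058 0.2273]
 [0.5003 0.1936]] [0.5031 0.2104 0.0769] 0.03421725030898909
beam [[0.583  0.2161]
 [0.5775 0.1822]] [0.5802 0.1992 0.1215] 0.034341550063715434
```

```bash
python3 - <<'E'
from fit import *
D={n:np.load(f"pics/{n}0.npz") for n in("top","side")}
for x in(.538,.540,.542):
    y=.2056-np.tan(np.radians(8))*(x-.5367);T=bedT(x,y,-np.radians(8))
    for n in D:
        C=cloud(n,D[n]['d']).reshape(-1,3);L=(C-T[:3,3])@T[:3,:3]*1e3
        m=(abs(L[:,0])<42)&(abs(L[:,1])<14)&(abs(L[:,2])<12)
        print(x,n,"bed z",np.mean(L[m,2]).round(2),m.sum())
T=bedT(.540,.2052,-np.radians(8))
for n in D:
    g=cv2.cvtColor(D[n]['p'],cv2.COLOR_RGB2GRAY).astype(float)
    for i,(a,b) in enumerate(E):
        w=np.array([0,1.,0]) if i<2 else np.array([1.,0,0]);r=[]
        for o in np.arange(-8,8.1,1):
            q=proj(n,tf(T,(np.linspace(0.1,.9,30)[:,None]*(np.array(b)-a)+a+o*w)/1e3));r.append(map_coordinates(g,[q[:,1],q[:,0]],order=1).mean())
        print(n,i,np.round(r).astype(int))
I=[]
for n,b in(("top",(215,182,275,270)),("side",(245,160,325,235))):
    im=cv2.resize(D[n]['p'],None,fx=8,fy=8,interpolation=cv2.INTER_CUBIC)
    for (a,c),col in zip(E,[(255,0,0)]*2+[(0,255,0),(0,0,255)]):
        q=((proj(n,tf(T,np.array([a,c])/1e3))+.5)*8).astype(int);cv2.line(im,tuple(map(int,q[0])),tuple(map(int,q[1])),col,1)
    x0,y0,x1,y1=b;I.append(cv2.resize(im[y0*8:y1*8,x0*8:x1*8,::-1],None,fx=.7,fy=.7,interpolation=cv2.INTER_AREA))
stack(I,"pics/ov3.png")
E
```

```text
0.538 top bed z -0.96 267
0.538 side bed z -0.9 205
0.54 top bed z -0.02 275
0.54 side bed z -0.03 202
0.542 top bed z 0.94 271
0.542 side bed z 0.94 205
top 0 [114 114 114 114 114 115 116 118 122 125 128 129 129 129 129 129 129]
top 1 [ 96  96  97  97  95  90  80  74  77  89 104 115 119 118 117 117 117]
top 2 [114 115 115 115 116 116 115 112 106 100  96  95  96 100 106 112 117]
top 3 [115 115 115 116 115 114 113 111 109 109 110 111 113 115 117 117 117]
side 0 [158 158 159 160 162 164 167 169 172 174 175 176 176 176 177 177 177]
side 1 [ 82  78  78  82  90 100 113 125 136 146 152 157 159 160 160 160 160]
side 2 [157 158 158 159 159 158 156 152 147 144 144 149 156 161 165 166 167]
side 3 [165 164 162 157 150 142 137 138 143 150 155 158 160 160 161 160 160]
```

View pics/ov3.png

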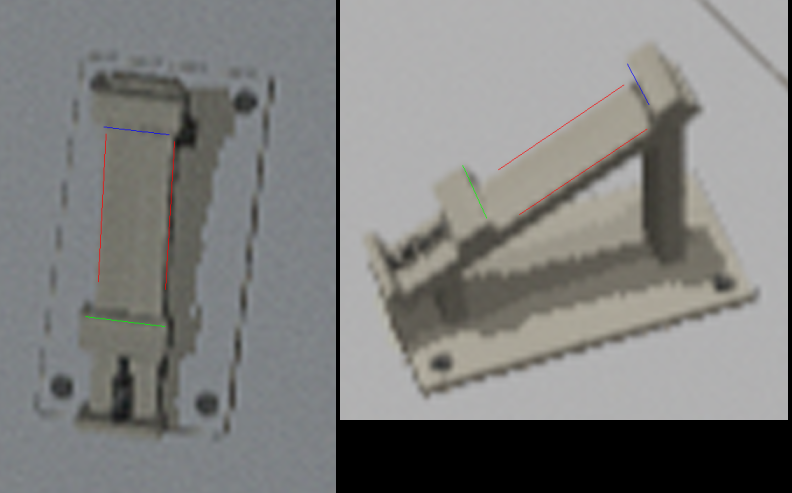

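Top view: the steel cassette is at (364,213) with yaw ≈ 3.7°, and the stand is at (242,226). Depth from both cameras agrees with the stand origin at (0.540, 0.205), yaw −8° (bolts at about (226,251), (252,254), (258,200)). Next I move above the cassette.

```bash
python3 -m inch '[[280,-737,0,0,0,29.4],[280,-737,0,0,0,29.4],[280,-737,0,0,0,29.4],[280,-737,0,0,0,29.4],[280,-737,0,0,0,29.4],[280,-737,0,0,0,29.4],[280,-737,0,0,0,29.4],[280,-737,0,0,0,29.4],[280,-737,0,0,0,29.4],[280,-737,0,0,0,29.4],[280,-737,0,0,0,29.4],[280,-737,0,0,0,29.4],[280,-737,0,0,0,29.4],[280,-737,0,0,0,29.4],[280,-737,0,0,0,29.4],[280,-737,0,0,0,29.4],[280,-737,0,0,0,29.4],[280,-737,0,0,0,29.4]]' 80
python3 - <<'E'
from h import *
from scipy.spatial.transform import Rotation as R
s=ctrl.get_state();M=R.from_rotvec(s['tool_rot']).as_matrix();print(s['position'],M.round(4),np.degrees(np.arctan2(M[1,1],M[0,1])),s['joint_positions'].round(2))
E
```

```text
time: 2.35
position: [0.5621, -0.1506, 0.2367]
tool_rot: [-0.103, 3.14, 0.001]
ft_force: [0.2, -0.5, 0.0]
grip_width: 0.917
grip_force: 0.0
[ 0.56207501 -0.15063302  0.23674987] [[-9.979e-01 -6.550e-02  3.000e-04]
 [-6.550e-02  9.979e-01  4.000e-04]
 [-4.000e-04  4.000e-04 -1.000e+00]] 93.75384478929281 [-0.27  0.19  0.56  1.65 -0.1   1.34  1.94]
```

```bash
python3 -m inch '[[0,0,-60,0,0,0],[0,0,-120,0,0,0],[0,0,-180,0,0,0],[0,0,-205,0,0,0],[0,0,-215,0,0,0],[0,0,-220,0,0,0],[0,0,-220,0,0,0],[0,0,-220,0,0,0]]' 80; python3 -m inch '[[0,0,0,0,0,0],[0,0,0,0,0,0],[0,0,0,0,0,0],[0,0,0,0,0,0],[0,0,0,0,0,0],[0,0,0,0,0,0]]' 40 55
```

```text
time: 3.35
position: [0.5631, -0.1516, 0.0179]
tool_rot: [-0.101, 3.138, -0.0]
ft_force: [-1.0, -0.2, 0.3]
grip_width: 0.916
grip_force: 0.0
time: 4.1
position: [0.562, -0.1511, 0.0166]
tool_rot: [0.101, -3.14, -0.001]
ft_force: [-0.2, 0.7, 0.5]
grip_width: 0.504
grip_force: 55.0
```

```bash
cat > tgt.py <<'E'
from h import *
from scipy.spatial.transform import Rotation as R
BED=bedT(.540,.2048,np.radians(-8)); OFF=np.array([0,0,.0166])  # TCP in cassette frame
F=np.diag([-1.,1,-1])  # tool axes in cassette axes
def pose(tx,tz,th,dz=0,y=0):
    Rc=BED[:3,:3]@R.from_euler('y',-th,degrees=True).as_matrix()
    tip=tf(BED,np.array([[tx,y,tz]])/1e3)[0]+[0,0,dz/1e3]
    return tip+Rc@(OFF+[.062,0,0]),Rc@F
def delta(*a,s=None):
    s=s or ctrl.get_state();p,M=pose(*a);M0=R.from_rotvec(s['tool_rot']).as_matrix()
    return np.r_[(p-s['position'])*1e3,np.degrees(R.from_matrix(M@M0.T).as_rotvec())].round(2)
def inbed(s=None):
    s=s or ctrl.get_state();M=R.from_rotvec(s['tool_rot']).as_matrix()@F
    t=(s['position']-M@OFF+M@[-.062,0,0]-BED[:3,3])@BED[:3,:3]*1e3
    e=R.from_matrix(BED[:3,:3].T@M).as_euler('zyx',degrees=True)
    return dict(tip=t.round(2),yaw=e[0].round(2),pitch=-e[1].round(2),roll=e[2].round(2),f=(s['ft_force']@BED[:3,:3]).round(1),t=round(s['time'],2))
E
python3 -c "
from tgt import *
print(delta(-38,6,12,80),delta(-38,6,12,0)-delta(-38,6,12,80))"
```

```text
[-21.54 355.89 201.46  -1.53 -40.05 -11.22] [  0.   0. -80.   0.   0.   0.]
```

```bash
python3 -m inch '[[0,0,50,0,0,0],[0,0,110,0,0,0],[0,0,170,0,0,0],[0,0,200,0,0,0],[-4,55,200,-0.2,-6,-1.7],[-8,110,201,-0.5,-12,-3.4],[-12,170,201,-0.8,-20,-5.6],[-16,230,201,-1.1,-28,-7.8],[-20,290,201,-1.4,-36,-10],[-21.5,340,201.5,-1.5,-40,-11.2],[-21.5,356,201.5,-1.5,-40,-11.2],[-21.5,356,201.5,-1.5,-40,-11.2],[-21.5,356,201.5,-1.5,-40,-11.2]]'
python3 - <<'E'
from tgt import *
print(inbed(),ctrl.get_state()['grip_width'],delta(-38,6,12,80))
for n in("side","top"):
    p,d=ctrl.get_image(n);np.savez(f"pics/{n}1.npz",p=p,d=d)
s=np.load("pics/side1.npz")['p'];t=np.load("pics/top1.npz")['p']
q=proj("side",[pose(-38,6,12,80)[0]])[0].astype(int);r=proj("top",[pose(-38,6,12,80)[0]])[0].astype(int);print(q,r)
stack([crop(s,q[0]-45,q[1]-35,q[0]+35,q[1]+60,5,0),crop(t,r[0]-35,r[1]-50,r[0]+40,r[1]+55,5,0)],"pics/pre.png")
E
```

```text
time: 5.72
position: [0.5401, 0.2038, 0.2171]
tool_rot: [0.171, 2.441, -0.064]
ft_force: [-0.3, -0.8, -2.4]
grip_width: 0.497
grip_force: 55.0
{'tip': array([-1.15, -1.06, 76.01]), 'yaw': np.float64(0.01), 'pitch': np.float64(11.86), 'roll': np.float64(-0.09), 'f': array([-1.3, -0.8, -2. ]), 't': 5.72} 0.49708267607961737 [ 0.35  0.96  0.98  0.07 -0.15  0.03]
[283 156] [233 216]
```

View pics/pre.png

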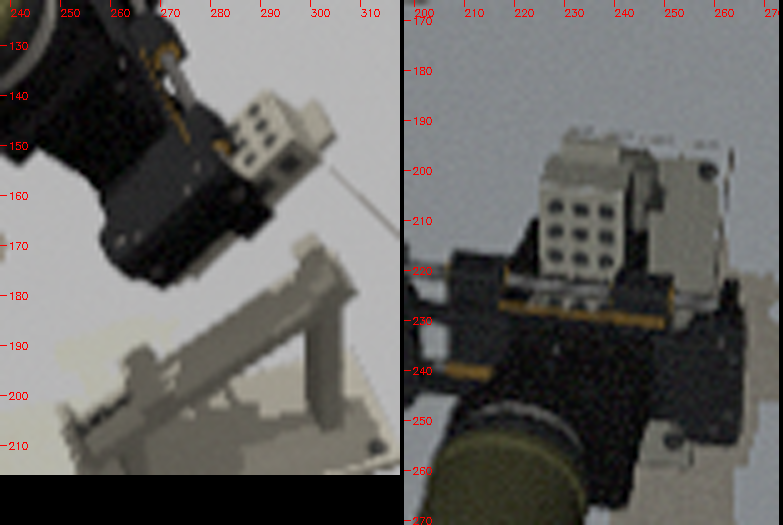

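```bash
python3 - <<'E'
from tgt import *
s=ctrl.get_state();M=R.from_rotvec(s['tool_rot']).as_matrix()@F;o=s['position']-M@OFF
T=np.eye(4);T[:3,:3]=M;T[:3,3]=o
P=tf(T,np.array([[37.6,0,30],[22.6,0,30],[7.5,0,30]])/1e3)
m=np.array([(198+(a-404+.5)/5-.5,166+(b+.5)/5-.5) for a,b in[(581,210),(579,234),(578,259)]])
print("top",(m-proj("top",P)).round(2)); ms=np.array([238+264.5/5-.5,121+124.5/5-.5]);print("side",(ms-proj("side",P[:1])).round(2))
# px->mm: jacobian along cassette x and y
for n,i in(("top",0),("side",0)):
    print(n,[ (proj(n,[P[0]+M[:,k]*.01])-proj(n,[P[0]]))[0].round(2) for k in(0,1,2)])
print(inbed(s))
E
```

```text
top [[-0.21  0.07]
 [-0.53 -0.03]
 [-0.65  0.1 ]]
side [[-0.04  0.13]]
top [array([ 0.05, -3.3 ]), array([-3.92, -0.46]), array([-0.73,  2.18])]
side [array([ 2.67, -2.52]), array([-1.25, -2.31]), array([-2.36, -1.68])]
{'tip': array([-0.31, -1.91, 76.03]), 'yaw': np.float64(-0.12), 'pitch': np.float64(11.9), 'roll': np.float64(-0.13), 'f': array([-0.6, -0.6, -2.6]), 't': 5.83}
```

```bash
cat > rd.py <<'E'
from tgt import *
import sys
a=[]
for i in range(int(sys.argv[1])):
    b=inbed();a.append(np.r_[b['tip'],b['yaw'],b['pitch'],b['roll'],b['f']]);ctrl.get_image("top")
a=np.array(a);print("mean",a.mean(0).round(2),"std",a.std(0).round(2),b['t'])
E
python3 rd.py 6; python3 -c "
from tgt import *
print(pose(-38,6,12,80)[0],ctrl.get_state()['position'])"
```

```text
mean [-4.000e-02 -1.400e+00  7.634e+01 -1.100e-01  1.194e+01 -8.000e-02
 -9.200e-01 -1.800e-01 -1.720e+00] std [0.13 0.39 0.2  0.02 0.02 0.03 0.46 0.66 0.41] 6.08
[0.54045121 0.20473659 0.21802694] [0.54072869 0.20405096 0.21819489]
```

```bash
python3 -m inch '[[0.1,0.9,-30,0,0,0],[0.1,0.9,-55,0,0,0],[0.1,0.9,-72,0,0,0],[0.1,0.9,-80,0,0,0],[0.1,0.9,-80,0,0,0],[0.1,0.9,-80,0,0,0],[0.1,0.9,-80,0,0,0]]' && python3 rd.py 4
```

```text
time: 7.0
position: [0.5411, 0.2059, 0.1391]
tool_rot: [0.171, 2.438, -0.06]
ft_force: [0.5, 0.4, -2.8]
grip_width: 0.5
grip_force: 55.0
mean [-3.726e+01  1.160e+00  6.560e+00 -2.000e-02  1.201e+01  6.000e-02
 -9.500e-01  1.500e-01 -2.120e+00] std [0.16 0.1  0.11 0.   0.01 0.01 0.21 0.36 0.56] 7.15
```

```bash
cat > holes.py <<'E'
from tgt import *
from scipy.optimize import least_squares
from scipy.ndimage import map_coordinates
# register hole grid: minimise brightness at hole centres relative to between-hole points, over cassette dx,dy
def reg(n,img,T,xs=(37.6,22.6)):
    g=cv2.GaussianBlur(cv2.cvtColor(img,cv2.COLOR_RGB2GRAY).astype(float),(0,0),.7)
    H=np.array([[x,y,30] for x in xs for y in(-12.7,0,12.7)])/1e3
    B=np.array([[x,y,30] for x in(xs[0]+7.5,xs[0]-7.5) for y in(-6.4,6.4)])/1e3
    best=[]
    for dx in np.arange(-5,5.1,.25):
        for dy in np.arange(-5,5.1,.25):
            o=np.array([dx,dy,0])/1e3
            f=lambda P:map_coordinates(g,proj(n,tf(T,P+o)).T[::-1],order=1).mean()
            best.append((f(H)-f(B),dx,dy))
    b=sorted(best)[:12];return np.mean(b,0).round(2)
def cassT(s):
    M=R.from_rotvec(s['tool_rot']).as_matrix()@F;T=np.eye(4);T[:3,:3]=M;T[:3,3]=s['position']-M@OFF;return T
E
python3 - <<'E'
from holes import *
for n in("top","side"):
    s=ctrl.get_state();img,_=ctrl.get_image(n);print(n,reg(n,img,cassT(s)),inbed(s)['tip'])
# same check on the first pictures, cassette on the counter at grip pose (.562,-.1511), yaw 3.75
T=np.eye(4);T[:3,:3]=R.from_euler('z',3.75,degrees=True).as_matrix();T[:3,3]=[.562,-.1511,0]
for n in("top","side"): print(n,reg(n,np.load(f"pics/{n}0.npz")['p'],T),"now1",reg(n,np.load(f"pics/{n}1.npz")['p'],cassT(ctrl.get_state())@np.eye(4)) if 0 else "")
E
```

```text
Traceback (most recent call last):
  File "holes.py", line 14, in reg
    best.append((f(H)-f(B),dx,dy))
                      ~^^^
  File "holes.py", line 13, in <lambda>
    f=lambda P:map_coordinates(g,proj(n,tf(T,P+o)).T[::-1],order=1).mean()
                                 ~~~~^^^^^^^^^^^^^
  File "h.py", line 12, in proj
    c=ctrl.camera_params(n);T=np.linalg.inv(c["T"])
ValueError: time passes only in moves, steps and waits
```

```bash
sed -i 's/ctrl.camera_params(n)/cam(n)/' h.py; cat >> h.py <<'E'
import functools
@functools.lru_cache
def cam(n): return ctrl.camera_params(n)
E
python3 - <<'E'
from holes import *
for n in("top","side"):
    s=ctrl.get_state();img,_=ctrl.get_image(n);np.savez(f"pics/{n}2.npz",p=img);print(n,reg(n,img,cassT(s)),inbed(s)['tip'],s['time'])
T=np.eye(4);T[:3,:3]=R.from_euler('z',3.75,degrees=True).as_matrix();T[:3,3]=[.562,-.1511,0]
for n in("top","side"): print(n,reg(n,np.load(f"pics/{n}0.npz")['p'],T))
E
```

```text
top [-49.75   0.46   0.48] [-37.72   0.88   6.23] 7.25
side [-48.36  -1.38  -1.  ] [-37.75   0.89   6.2 ] 7.3
top [-50.79   0.62   0.62]
side [-62.24  -0.19  -0.33]
```

```bash
python3 -m inch '[[-2,0,-2.5,0,0,0],[-4,0,-5,0,0,0],[-5.5,-0.2,-6.9,0,0,0],[-5.5,-0.2,-6.9,0,0,0],[-5.5,-0.2,-6.9,0,0,0]]' && python3 rd.py 3
```

```text
time: 7.98
position: [0.5352, 0.2053, 0.1312]
tool_rot: [0.17, 2.439, -0.062]
ft_force: [0.8, -0.5, -2.4]
grip_width: 0.502
grip_force: 55.0
mean [-4.580e+01 -1.000e-01  2.540e+00  0.000e+00  1.197e+01  2.000e-02
 -9.700e-01  2.300e-01 -2.130e+00] std [0.04 0.03 0.02 0.   0.   0.   0.48 0.39 0.26] 8.07
```

```bash
python3 -m inch '[[-1.7,0.25,-0.9,0,0,0],[-3.5,0.5,-1.9,0,0,0],[-5.2,0.7,-2.8,0,0,0],[-7,1,-3.75,0,0,0],[-7,1,-3.75,0,0,0],[-7,1,-3.75,0,0,0]]' && python3 rd.py 3;  python3 -m inch '[[-1.7,0.25,-0.9,0,0,0],[-3.5,0.5,-1.9,0,0,0],[-5.2,0.7,-2.8,0,0,0],[-5.2,0.7,-2.8,0,0,0],[-5.2,0.7,-2.8,0,0,0]]' && python3 rd.py 3
```

```text
time: 8.88
position: [0.5282, 0.2063, 0.1274]
tool_rot: [0.17, 2.439, -0.062]
ft_force: [-0.2, -0.1, -2.7]
grip_width: 0.502
grip_force: 55.0
mean [-5.393e+01 -1.300e-01  2.500e+00  0.000e+00  1.196e+01  1.000e-02
 -1.030e+00  0.000e+00 -2.030e+00] std [0.01 0.02 0.01 0.   0.   0.   0.39 0.14 0.19] 8.97
time: 9.65
position: [0.5244, 0.2069, 0.1261]
tool_rot: [0.171, 2.436, -0.061]
ft_force: [6.0, -0.6, -1.2]
grip_width: 0.5
grip_force: 55.0
mean [-5.779e+01 -1.000e-01  2.920e+00 -4.000e-02  1.212e+01  2.000e-02
  4.630e+00  2.000e-01 -4.400e+00] std [0.01 0.01 0.   0.   0.   0.   0.09 0.08 0.36] 9.75
```

```bash
python3 -m inch '[[0.7,-0.1,-1.3,0,0,0],[-1,0.15,-2.2,0,0,0],[-2.8,0.4,-3.2,0,0,0],[-4.5,0.6,-4.1,0,0,0],[-4.5,0.6,-4.1,0,0,0],[-4.5,0.6,-4.1,0,0,0]]' && python3 rd.py 3
```

```text
time: 10.55
position: [0.5202, 0.2077, 0.1226]
tool_rot: [0.171, 2.435, -0.061]
ft_force: [6.8, -1.9, 2.9]
grip_width: 0.507
grip_force: 55.0
mean [-6.322e+01  1.800e-01  1.860e+00 -4.000e-02  1.217e+01  4.000e-02
  7.470e+00 -7.700e-01 -8.000e-01] std [0.01 0.01 0.02 0.   0.   0.   0.29 0.26 0.22] 10.65
```

```bash
python3 -m inch '[[-1.7,0.2,-0.9,0,0,0],[-3.5,0.4,-1.9,0,0,0],[-5.2,0.6,-2.8,0,0,0],[-6.1,0.7,-3.3,0,0,0],[-6.1,0.7,-3.3,0,0,0],[-6.1,0.7,-3.3,0,0,0]]' && python3 rd.py 3
```

```text
time: 11.45
position: [0.515, 0.2084, 0.1202]
tool_rot: [0.171, 2.434, -0.061]
ft_force: [10.0, -2.5, 3.3]
grip_width: 0.502
grip_force: 55.0
mean [-6.895e+01  1.800e-01  2.060e+00 -6.000e-02  1.226e+01  5.000e-02
  1.057e+01 -7.000e-02 -1.370e+00] std [0.   0.01 0.01 0.   0.   0.   0.21 0.74 0.42] 11.55
```

```bash
python3 -m inch '[[-1.2,0.15,-0.6,0,0,0],[-2.4,0.3,-1.2,0,0,0],[-2.9,0.35,-1.6,0,0,0],[-2.9,0.35,-1.6,0,0,0]]' && python3 rd.py 3
python3 -c "
from tgt import *
for th in (8,4,1,0): print(th,delta(-71.7,1.0 if th>1 else .6,th))"
```

```text
time: 12.1
position: [0.5125, 0.2088, 0.119]
tool_rot: [0.171, 2.433, -0.061]
ft_force: [11.5, -2.5, 3.8]
grip_width: 0.503
grip_force: 55.0
mean [-7.166e+01  2.100e-01  2.150e+00 -7.000e-02  1.230e+01  6.000e-02
  1.157e+01 -3.700e-01 -2.200e+00] std [0.01 0.01 0.   0.   0.   0.   0.38 0.39 0.08] 12.2
8 [ 4.32 -0.73 -3.93  0.51  4.28  0.02]
4 [ 7.67 -1.2  -6.87  1.06  8.24  0.03]
1 [10.23 -1.56 -9.58  1.48 11.21  0.03]
0 [ 10.99  -1.67 -10.39   1.62  12.2    0.03]
```

```bash
python3 -m inch '[[2,-0.3,-2.1,0.25,2.1,0],[4,-0.7,-4.1,0.5,4.3,0],[5.7,-0.9,-5.5,0.8,6.2,0],[7.4,-1.2,-7,1.05,8.2,0],[7.4,-1.2,-7,1.05,8.2,0],[7.4,-1.2,-7,1.05,8.2,0]]' && python3 rd.py 3
python3 -c "
from tgt import *
for th in (4,1,0): print(th,delta(-72,1.0 if th>1 else .6,th))"
```

```text
time: 13.0
position: [0.5208, 0.2078, 0.1128]
tool_rot: [0.18, 2.575, -0.05]
ft_force: [8.3, -3.6, 8.5]
grip_width: 0.501
grip_force: 55.0
mean [-7.088e+01  3.800e-01  1.210e+00 -2.000e-02  4.130e+00  7.000e-02
  1.147e+01 -2.600e+00  3.330e+00] std [0.03 0.03 0.02 0.01 0.   0.   0.63 0.22 0.39] 13.1
4 [-0.76 -0.18 -0.74 -0.05  0.13 -0.02]
1 [ 1.8  -0.54 -3.45  0.37  3.1  -0.02]
0 [ 2.56 -0.65 -4.26  0.51  4.09 -0.02]
```

```bash
python3 -m inch '[[-1.3,-0.2,-0.5,0,0,0],[-1.3,-0.2,-0.5,0,0,0],[-1.3,-0.2,-0.5,0,0,0]]' && python3 rd.py 3
python3 -c "
from tgt import *
for th in (4,2,1,0): print(th,delta(-72.2,1.2,th))"
```

```text
time: 13.52
position: [0.5195, 0.208, 0.1123]
tool_rot: [0.18, 2.575, -0.049]
ft_force: [9.5, -3.1, 7.5]
grip_width: 0.503
grip_force: 55.0
mean [-7.225e+01  3.300e-01  1.350e+00 -1.000e-02  4.130e+00  1.100e-01
  1.170e+01 -1.830e+00  2.270e+00] std [0.02 0.   0.   0.   0.   0.   0.37 0.34 0.21] 13.62
4 [ 0.18 -0.31 -0.21 -0.08  0.15 -0.05]
2 [ 1.77 -0.54 -1.76  0.19  2.13 -0.05]
1 [ 2.55 -0.65 -2.56  0.33  3.12 -0.04]
0 [ 3.31 -0.75 -3.38  0.47  4.11 -0.04]
```

```bash
python3 -m inch '[[0.8,-0.3,-0.8,0.1,1.1,0],[1.7,-0.6,-1.8,0.2,2.1,0],[2.4,-0.8,-2.7,0.33,3.1,0],[2.4,-0.8,-2.7,0.33,3.1,0],[2.4,-0.8,-2.7,0.33,3.1,0]]' && python3 rd.py 3
python3 - <<'E'
from holes import *
print(delta(-72.2,1.2,0))
for n in("top","side"):
    s=ctrl.get_state();img,_=ctrl.get_image(n);np.savez(f"pics/{n}3.npz",p=img);print(n,reg(n,img,cassT(s)))
a=np.load("pics/side3.npz")['p'];b=np.load("pics/top3.npz")['p']
stack([crop(a,245,150,320,220,6,0),crop(b,215,185,270,260,6,0)],"pics/fit3.png")
E
```

```text
time: 14.3
position: [0.5224, 0.2076, 0.11]
tool_rot: [0.183, 2.629, -0.046]
ft_force: [8.4, -2.1, 8.6]
grip_width: 0.499
grip_force: 55.0
mean [-7.179e+01  3.100e-01  1.210e+00  3.000e-02  1.080e+00  9.000e-02
  1.143e+01 -1.370e+00  3.370e+00] std [0.03 0.01 0.01 0.   0.   0.   0.31 0.52 0.5 ] 14.4
[ 0.44 -0.38 -1.08  0.08  1.07 -0.07]
top [-55.08   0.5    0.44]
side [-68.76  -0.23   0.27]
```

View pics/fit3.png

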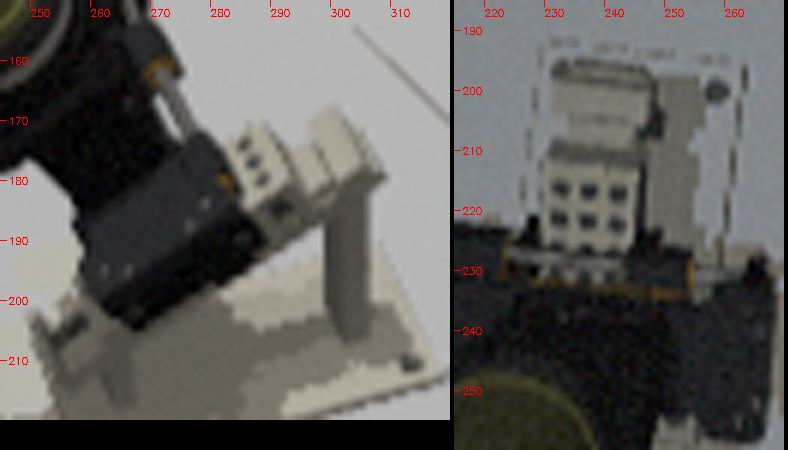

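```bash
python3 -m inch '[[0.4,-0.3,-1.0,0.08,1.07,0],[0.4,-0.3,-1.0,0.08,1.07,0],[0.4,-0.3,-1.0,0.08,1.07,0]]' && python3 rd.py 2; python3 -m inch '[[1.7,-0.2,0.9,0,0,0],[3.5,-0.4,1.9,0,0,0],[5.2,-0.6,2.8,0,0,0],[5.2,-0.6,2.8,0,0,0]]' && python3 rd.py 2
```

```text
time: 14.92
position: [0.523, 0.2075, 0.1091]
tool_rot: [0.183, 2.647, -0.045]
ft_force: [9.0, -2.4, 9.5]
grip_width: 0.502
grip_force: 55.0
mean [-7.201e+01  2.900e-01  1.250e+00  6.000e-02  3.000e-02  7.000e-02
  1.225e+01 -7.500e-01  3.500e+00] std [0.02 0.   0.01 0.   0.   0.   0.35 0.45 0.5 ] 14.97
time: 15.52
position: [0.5272, 0.2069, 0.1111]
tool_rot: [0.183, 2.649, -0.046]
ft_force: [7.2, -1.7, 7.7]
grip_width: 0.502
grip_force: 55.0
mean [-6.733e+01  2.600e-01  1.100e+00  8.000e-02 -7.000e-02  4.000e-02
  9.850e+00 -5.000e-01  3.350e+00] std [0.01 0.01 0.01 0.   0.   0.   0.35 0.1  0.05] 15.57
```

```bash
python3 -m inch '[[1.7,-0.2,0.9,0,0,0],[3.5,-0.4,1.9,0,0,0],[4.4,-0.6,2.4,0,0,0],[4.4,-0.6,2.4,0,0,0]]' && python3 rd.py 2
```

```text
time: 16.12
position: [0.5307, 0.2064, 0.1126]
tool_rot: [0.183, 2.65, -0.046]
ft_force: [6.3, -1.4, 5.4]
grip_width: 0.504
grip_force: 55.0
mean [-6.353e+01  2.300e-01  8.700e-01  1.000e-01 -1.600e-01  2.000e-02
  7.950e+00  5.000e-02  1.600e+00] std [0.04 0.01 0.01 0.01 0.01 0.   0.35 0.55 0.1 ] 16.18
```

```bash
python3 -m inch '[[1,-0.15,0.5,0,0,0],[1.8,-0.25,0.9,0,0,0],[1.8,-0.25,0.9,0,0,0]]' && python3 rd.py 2; python3 -m inch '[[0,0,0,0,0,0],[0,0,0,0,0,0],[0,0,0,0,0,0]]' - 8; python3 -m inch '[[0,0,0,0,0,0],[0,0,0,0,0,0],[0,0,0,0,0,0],[0,0,0,0,0,0]]' 66; python3 rd.py 2
```

```text
time: 16.6
position: [0.5322, 0.2062, 0.1131]
tool_rot: [0.183, 2.651, -0.046]
ft_force: [5.5, -0.9, 4.1]
grip_width: 0.493
grip_force: 55.0
mean [-6.20e+01  1.70e-01  6.90e-01  1.00e-01 -2.00e-01  1.00e-02  6.95e+00
  7.50e-01  8.00e-01] std [0.02 0.02 0.01 0.   0.   0.   0.15 0.85 0.2 ] 16.65
time: 17.08
position: [0.5321, 0.2062, 0.113]
tool_rot: [0.183, 2.651, -0.046]
ft_force: [6.2, -0.2, 4.2]
grip_width: 0.508
grip_force: 8.0
time: 17.58
position: [0.5294, 0.2047, 0.1101]
tool_rot: [0.183, 2.657, -0.052]
ft_force: [0.7, -0.7, -0.1]
grip_width: 0.748
grip_force: 0.0
mean [-65.65  -1.77  -0.35   0.18  -0.52  -0.23   0.5   -0.15  -0.35] std [0.07 0.02 0.02 0.   0.01 0.   0.2  0.45 0.15] 17.62
```

```bash
python3 -m inch '[[-9,1.3,17.5,0,0,0],[-23,3.3,44,0,0,0],[-37,5.2,70.6,0,0,0],[-50,5,110,0,0,0],[-90,0,150,0,0,0],[-150,0,180,0,0,0],[-150,-50,180,0,0,0],[-150,-110,180,0,0,0],[-150,-170,180,0,0,0],[-150,-170,180,0,0,0],[-150,-170,180,0,0,0]]'
python3 - <<'E'
from holes import *
T=BED.copy();I=[]
for n,b in(("side",(245,150,320,230)),("top",(215,185,270,265))):
    img,d=ctrl.get_image(n);print(n,reg(n,img,T))
    L=(cloud(n,d).reshape(-1,3)-T[:3,3])@T[:3,:3]*1e3;m=(abs(L[:,0])<42)&(abs(L[:,1])<16)&(abs(L[:,2]-30)<8)
    print(m.sum(),L[m,2].mean(),np.polyfit(L[m,0],L[m,2],1)[0]);I.append(crop(img,*b,5,0))
stack(I,"pics/end.png")
E
```

```text
time: 19.05
position: [0.3558, 0.1285, 0.1222]
tool_rot: [0.115, 2.865, -0.178]
ft_force: [0.5, 0.8, 1.5]
grip_width: 0.757
grip_force: 0.0
side [-47.79  -0.19  -1.12]
240 30.706223074007024 -0.011485637590584854
top [-56.44   1.     0.62]
318 30.446177450295483 0.018551384631378044
```

View pics/end.png

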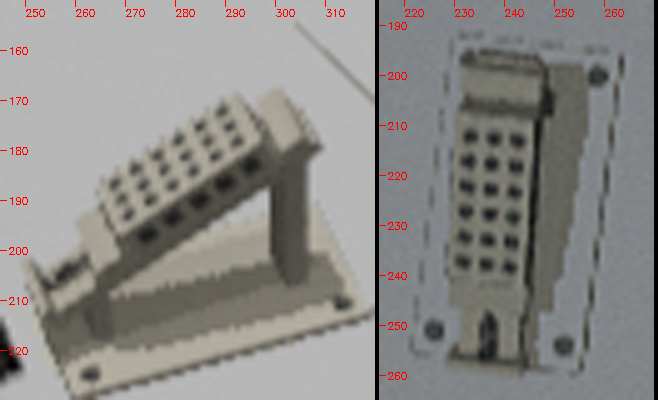

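The end picture shows the cassette flat on the bed: in the side view it runs between the hood at (263,195) and the hook at (300,175). The hole grid and depth fit agree with the home pose to within about 1 mm, and the gripper is clear of everything.

```bash
python3 -c "
from bench import ctrl
s=ctrl.get_state();print(s['ft_force'],abs(s['qd']).max());print(ctrl.close_job())"
```

```text
[-0.53138814 -1.21654673  0.11710097] 0.05123014406394162
the job is handed in; nothing more can be done
None
```

The cassette is in the stand, right side up and flat on the bed, within about 1 mm of home by the cameras and held by the carriage; the arm has let go and is clear, the job was handed in at about 19 s, and no verdict came back.

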